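Test the torch's fat cell in the battery tester

ROBOT

A 7-joint arm with a two-finger parallel gripper is mounted at the origin on the work surface. World frame = base frame: x ahead of the robot, y to its left, z up, the work surface at z = 0. Lengths are in m, angles in rad, forces in N, time in s.
With the tool pointing down it reaches from about 0.425 to 1.025 m from the base axis. Payload 9.4 kg.
Tool frame: the origin (TCP) lies at the very end of the fingers, on their centre line; the grasp point (between the pads) lies 19 mm behind it (manip.pinch_z is the distance from the TCP to the grasp point, in m); x points along the fingers, y is the direction in which the jaws open and shut, and the axes are right-handed (so a half turn about x gives the same grasp; the last joint's range is limited). The gripper opens to 93 mm and grips with 3 to 60 N. Pads are 15 mm wide; open, the fingers measure 128 mm over their backs; the gripper's body (75 mm by 188 mm) begins 65 mm behind the grasp point.
Start: joints at [1.038, 0.599, -0.003, 1.599, 0.002, 0.943, -0.08], TCP at [0.319, -0.651, 0.219] pointing down, gripper open.
Joint ranges: [-2.57, 2.57], [-0.35, 1.97], [-1.29, 1.29], [0.11, 2.56], [-1.05, 4.19], [0.11, 1.86], [-2.63, 2.63]. Speed limits (rad/s): [2.22, 2.22, 3.01, 3.01, 3.14, 3.14, 3.14].

INTERFACE

Orientations are given as [roll, pitch, yaw] about the fixed x, y, z axes, in that order (R = Rz(yaw) Ry(pitch) Rx(roll)).
In Python, from workcell import manip gives the robot as it stands.
- The arm moves only by the tool send_rows, never from a script. Its argument "rows" is a list that holds one entry, the list of rows, each a list of 7 numbers: the turn, a rotation vector about the tool's x, y, z in degrees, then the shift along the tool's x, y, z in m, then the gripper command: -1 is fully open, 1 is shut, values between are in proportion. A call has 1 to 20 rows; each row is the pose to reach, as a shift and turn from the pose commanded when the call began, along the tool's axes at that moment; what a row does not reach only later rows make up. A row lasts 1/8 s, in which the tool goes at most 62.5 mm and 10.7 degrees, less where a joint would pass 70% of its speed; a pose out of reach is approached as far as the arm can. A call with a gripper value outside its range is refused whole. The fingers move at their own pace and stop on an object; "newtons" is the grip in N (left out, the last holds). Time passes only in rows, so rows that repeat a pose let the fingers close. It gives the time, the measured TCP pose, the force and the opening at its end, in the units of the state.
- manip.state(): the state, without advancing time (a new reading comes with each control period).
- manip.snapshot(name): name is "side" or "top"; returns a dict with "img" (384x512x3 uint8, red, green, blue), "range_z" (384x512 float32, m along the optical axis (not along the pixel's ray), 0 where there is no reading), "intrinsics" (3x3 intrinsics, pixels), "k1" (the pictures are not rectified: a ray, as slopes to the right and down, at radius r is drawn at 1 + k1 r^2 times it, then the intrinsics apply), "xyz" and "attitude" of the camera in the world. Camera axes: x right, y up, looking along -z (the intrinsics and any distortion apply to the point x, -y, -z); pixel columns grow to the right and rows downward; lengths in m; the calibration is good to about 2 mm. A picture is of the moment at which its call begins.
- manip.close_job(): hands the job in, once; it reports no verdict.
The state is a dict: "time": time; "qpos": joint angles; "joint_velocities": joint speeds; "tau": joint torques, N m; "tool_pos": TCP position; "tcp_rot": TCP orientation; "wrist_force": force on the tool from outside, world axes, zero at the start; "ft_torque": the same for the moment, N m; "opening": opening from 0.0 (shut) to 1.0 (fully open).
Only numpy, scipy, OpenCV 4.12 (cv2) and the standard library are available. Lean on these libraries where they do the work, as an engineer would, in place of code of your own. Each camera call takes 0.05 s, during which the arm holds its last target.

TASK

In the grey battery tester, push the upright fin at the end of the swinging contact arm with a fingertip to turn the arm until its contact disc sits centrally over the one fat battery cell; only then press the test button all the way down and let it come back up. Push and press only: do not take the arm's fin between the fingers, and leave the cells and everything else on the shelf where they stand.

Things in the scene. Friction and masses are not known exactly. Their poses are not given: they have to be found in the camera images.
- tester: Grey fixed battery tester, deck 225 x 250 x 20 mm. Origin at shelf level below the arm's pivot; deck spans x -125 to 100, y +-125 mm. Four round wells (36 wide, 12 deep) 85 mm from the pivot at -84, -42, 42 and 84 degrees from its x (counter-clockwise from above). Console block 55 x 150 mm, top 65 mm up, centred at x = -95, carries the test button. Stands turned up to 0.4 rad.
- pivot (a point): The pivot of the contact arm, a vertical axis, point 78.5 mm above the shelf (underside of the arm). The arm's steel hub, 32 mm wide and 16 mm tall, sits on it. The top of the hub's bolt, 98.5 mm up, is the highest thing there.
- contact_arm (a joint): Arm angle about the pivot, rad: 0 along the tester's x, growing counter-clockwise from above; stops at -1.75 and 1.75. Starts between the two middle wells, -0.3 to 0.3. Turns stiffly (about 0.12 N m, some 1.5 N at the fin), passes clear above all cells and stays where it is left.
- contact_disc (a point): Centre of the underside of the brass contact disc (22 mm wide, 5 thick) under the arm's outer end, 85 mm from the pivot, 73.5 mm above the shelf, 4.5 mm above the fat cell's top. Its x axis points outward along the arm, a steel bar 14 mm wide with its top 90.5 mm above the shelf.
- fin (a point): Centre of the upright steel fin on top of the arm's outer end, 86 mm from the pivot and 110.5 mm above the shelf: 36 mm long along the arm (its x axis), 6 mm thick (its y axis), 40 mm tall, from 90.5 to 130.5 mm above the shelf. To be pushed on one flat side.
- test_button_top (a point): Centre of the top of the round black test button (28 mm wide) on the console, 87 mm above the shelf, in a steel collar 44 mm wide and 77 mm high. Pressed straight down; fully down at 6 mm with about 5 N.
- test_button (a joint): Travel of the test button, m: 0 up, 0.006 fully pressed. It springs back.
- fat_cell_top (a point): Centre of the top of the one fat battery cell (33 mm wide, 61 mm tall), standing upright in one of the four wells; its top is 69 mm above the shelf. It is black and bare metal as the slim ones are.
- slim_cell0: One of three slim battery cells (14.5 mm wide, 50 mm tall) standing upright in the other wells, tops 58 mm above the shelf. Origin at the centre of its foot. To be left alone.
- slim_cell1: One of three slim battery cells (14.5 mm wide, 50 mm tall) standing upright in the other wells, tops 58 mm above the shelf. Origin at the centre of its foot. To be left alone.
- slim_cell2: One of three slim battery cells (14.5 mm wide, 50 mm tall) standing upright in the other wells, tops 58 mm above the shelf. Origin at the centre of its foot. To be left alone.
- torch: Aluminium torch, 130 mm long, 38 mm at the head, lying along its y axis beside the tester; origin under its middle. To be left alone.
- doorstop: Black hard silicone doorstop, a stepped wedge 105 x 40 x 30 mm; origin under its middle. To be left alone.
- washer_jar: Glass jar of washers with steel cap, 72 mm wide, 85 mm tall; origin under its centre. To be left alone.
- screwdriver: Screwdriver lying on the shelf; origin under its middle. To be left alone.
- oil_can: Small round steel can, 52 mm wide, 120 mm tall; origin under its centre. To be left alone.
- first_aid_tin: Red plastic first aid tin, 146 x 206 x 82 mm; origin under its centre. To be left alone.

How it is judged:
By the outcome, as a careful person would: the job done as asked, in the order asked, and still so for the second after the job is handed in, with the robot touching nothing.
It also fails if it takes over 48 s, if anything falls off the work surface, if the arm or the gripper's body presses on something with over 40 N, if the wrist force passes 120 N, or if a joint passes its speed limit or range.

## Working session

There is one attempt and no reset: what is moved stays moved. The work goes in short steps, Python scripts to look and compute and a tool call to move; the robot and the scene stay as the last step left them, time stands still between calls to the robot, and variables do not carry over. Pictures are saved under pics/ and viewed, and the job is handed in when it is done.

Besides the shell and the picture viewer there is one more tool, called as name(argument=value, ...), one argument or row to a line, values as JSON. send_rows: Moves the arm, as the interface text tells. Its arguments: {"type":"object","properties":{"rows":{"type":"array"},"newtons":{"type":"number"}},"required":["rows"]}

```bash
mkdir -p pics
cat > h.py <<'E'
import numpy as np, cv2
from workcell import manip
from scipy.spatial.transform import Rotation as R
def snap(n):
    d=manip.snapshot(n); np.savez('last_%s.npz'%n,**d); return d
def load(n): return np.load('last_%s.npz'%n)
def camR(d):
    a=np.asarray(d['attitude']); 
    return a if a.shape==(3,3) else (R.from_euler('xyz',a).as_matrix() if a.size==3 else R.from_quat(a).as_matrix())
def cloud(d):
    K=np.asarray(d['intrinsics']);k=float(d['k1']);z=np.asarray(d['range_z'])
    v,u=np.mgrid[:z.shape[0],:z.shape[1]]
    P=np.stack([u,v],-1).reshape(-1,1,2).astype(float)
    n=cv2.undistortPoints(P,K,np.array([k,0,0,0.])).reshape(z.shape+(2,))
    p=np.stack([n[...,0]*z,-n[...,1]*z,-z],-1)
    w=p@camR(d).T+np.asarray(d['xyz']); w[z<=0]=np.nan
    return w
def proj(d,X):
    X=np.atleast_2d(X);p=(X-np.asarray(d['xyz']))@camR(d)
    q=p*[1,-1,-1]
    return cv2.projectPoints(q,np.zeros(3),np.zeros(3),np.asarray(d['intrinsics']),np.array([float(d['k1']),0,0,0]))[0].reshape(-1,2)
E
python3 - <<'E'
from h import *
for n in('side','top'):
    d=snap(n); cv2.imwrite(f'pics/{n}0.png',cv2.resize(d['img'][...,::-1],(800,600),interpolation=cv2.INTER_CUBIC))
    print(n,d['xyz'],d['attitude'],d['intrinsics'],d['k1'])
print(manip.state())
E
```

```text
side [ 0.47936592 -0.61904011  0.88565371] [ 0.6915675  -0.01149591 -0.11763833] [[357.27420519   0.         257.4841511 ]
 [  0.         357.27420519 186.90929526]
 [  0.           0.           1.        ]] -0.08579990553646764
top [0.30470467 0.05265274 1.3866691 ] [ 0.18109351  0.0040492  -1.59090329] [[467.99923662   0.         261.91724937]
 [  0.         467.99923662 193.56092429]
 [  0.           0.           1.        ]] -0.12177947154644539
{'time': 0.1, 'qpos': array([ 1.03832096,  0.60001555, -0.00256572,  1.60001976,  0.00180864,
        0.9429388 , -0.07976825]), 'joint_velocities': array([-0.00085264, -0.00242506,  0.00011371, -0.00300938, -0.00122858,
        0.00038953,  0.00050066]), 'tau': array([ 3.88431406e-03, -7.66554952e+01,  1.50153581e+00, -2.52939034e+01,
       -5.23830357e-02,  1.35851049e-02,  4.48432195e-05]), 'tool_pos': array([ 0.31892294, -0.65060472,  0.21787814]), 'tcp_rot': array([-1.48124119,  1.56941711,  2.11624057]), 'wrist_force': array([ 0.49567214, -0.90930906,  0.44307489]), 'ft_torque': array([-0.01930578,  0.02166983,  0.05664937]), 'opening': 1.0025891309012323}
```

View pics/side0.png

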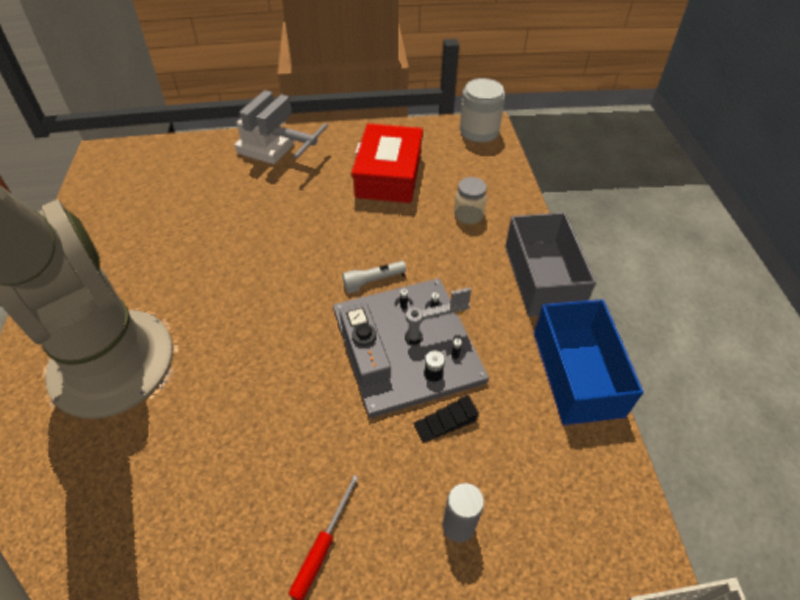

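View pics/top0.png

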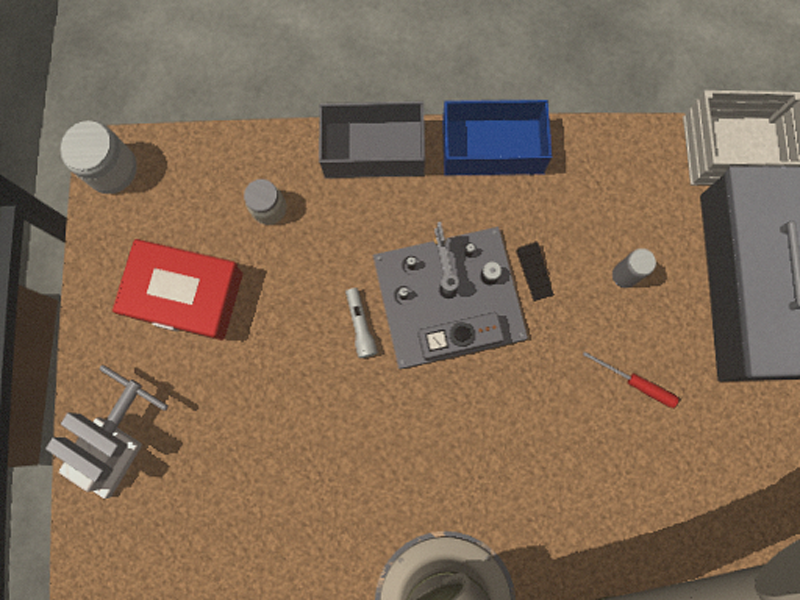

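Run:
```python
from h import *
for n in('top','side'):
    d=load(n);im=d['img'][...,::-1]
    c=(slice(130,245),slice(215,370)) if n=='top' else (slice(170,275),slice(205,320))
    cv2.imwrite(f'pics/{n}_crop.png',cv2.resize(im[c],None,fx=5,fy=5,interpolation=cv2.INTER_CUBIC))
    w=cloud(d)
    s=1.5625
    pts={'top':dict(pivot=(451,283),fat=(491,270),button=(462,334),fin=(440,232),TL=(375,254),TR=(500,230),BR=(527,340),BL=(402,367)),
     'side':dict(pivot=(414,315),fat=(435,359),button=(364,330),fin=(461,299))}[n]
    for k,(a,b) in pts.items(): print(n,k,w[int(b/s),int(a/s)].round(4))
    # deck plane
    m=(abs(w[...,2]-.02)<.006)&(w[...,0]>.4)&(w[...,0]<.85)&(abs(w[...,1])<.25)
    print('deck z',np.median(w[m][:,2]),m.sum())
    m=(abs(w[...,2])<.01)&(w[...,0]>.3)&(w[...,0]<.8)&(abs(w[...,1])<.3); print('table z',np.median(w[m][:,2]))
```

```text
top pivot [ 0.5752 -0.021   0.0974]
top fat [ 0.6056 -0.0983  0.0717]
top button [ 0.4855 -0.0385  0.0863]
top fin [ 0.6621 -0.0025  0.1317]
top TL [0.6526 0.1171 0.0212]
top TR [ 0.7    -0.1281  0.002 ]
top BR [ 4.827e-01 -1.701e-01 -2.000e-04]
top BL [0.435  0.0699 0.0207]
deck z 0.02039920776807458 4783
table z 0.00041288553111629156
side pivot [ 0.5772 -0.023   0.0957]
side fat [ 0.606  -0.1015  0.0687]
side button [ 0.4864 -0.041   0.0867]
side fin [ 0.6671 -0.0058  0.1068]
deck z 0.020167219661446745 4219
table z -0.0001837814401414728
```

Run:
```python
from h import *
# deck rectangle fit from the top view
d=load('top');w=cloud(d)
m=(w[...,2]>.013)&(w[...,2]<.15)&(w[...,0]>.4)&(w[...,0]<.8)
lab=cv2.connectedComponents(m.astype(np.uint8))[1]
l=lab[int(310/1.5625),int(480/1.5625)];mm=lab==l
p=w[mm];print(l,mm.sum(),p.min(0),p.max(0))
dk=p[abs(p[:,2]-.02)<.006][:,:2].astype(np.float32)
print(cv2.minAreaRect(dk),cv2.boxPoints(cv2.minAreaRect(dk)))
```

```text
6 6097 [ 0.43206811 -0.1668188   0.01300411] [0.70259975 0.12320291 0.13530864]
((0.567308247089386, -0.021461591124534607), (0.22723692655563354, 0.2505967915058136), 11.884194374084473) [[ 0.4303219   0.07775321]
 [ 0.48192832 -0.16747226]
 [ 0.70429456 -0.12067639]
 [ 0.65268815  0.12454908]]
```

View pics/top_crop.png

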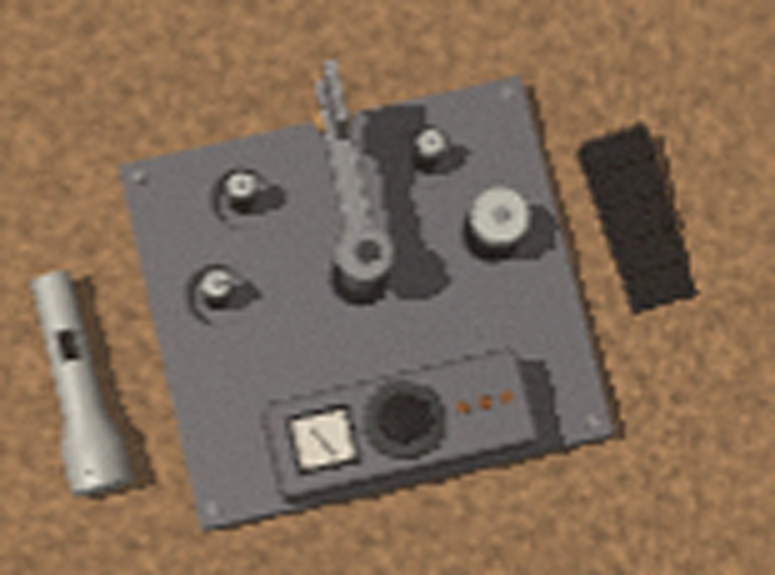

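View pics/side_crop.png

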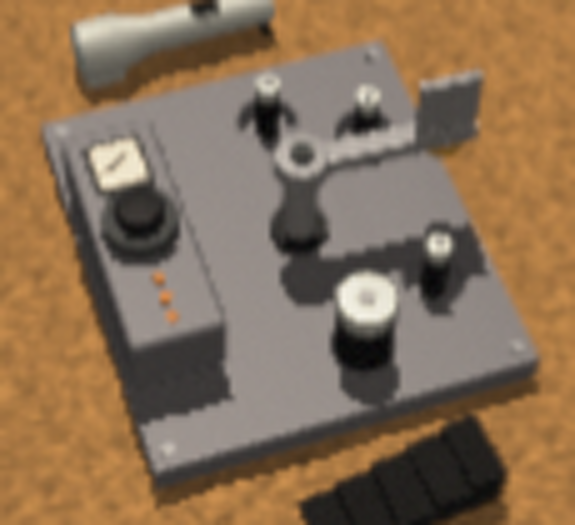

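```bash
cat > meas.py <<'E'
from h import *
from scipy.optimize import minimize
def run():
    d=load('top');W=cloud(d);ds=load('side');S=cloud(ds)
    for nm,w in(('top',W),('side',S)):
        roi=(w[...,0]>.43)&(w[...,0]<.72)&(w[...,1]>-.18)&(w[...,1]<.12)
        def c(z0,z1,xy,r):
            m=roi&(w[...,2]>z0)&(w[...,2]<z1)&(np.hypot(w[...,0]-xy[0],w[...,1]-xy[1])<r);q=w[m][:,:2]
            return q.mean(0).round(4) if len(q) else None,cv2.minEnclosingCircle(q.astype(np.float32)) if len(q)>2 else None,len(q)
        print(nm,'hub',c(.09,.105,(.578,-.02),.022))
        print(nm,'fat',c(.064,.074,(.6056,-.0995),.022))
        print(nm,'btn',c(.081,.093,(.486,-.04),.02))
        print(nm,'collar',c(.071,.093,(.486,-.04),.03))
        m=roi&(w[...,2]>.1)&(w[...,2]<.14)&(np.hypot(w[...,0]-.5785,w[...,1]+.02)>.05)&(np.hypot(w[...,0]-.5785,w[...,1]+.02)<.12)
        q=w[m];
        if len(q)>3:
            print(nm,'fin',len(q),q.mean(0).round(4),np.degrees(np.arctan2(q[:,1].mean()+.0195,q[:,0].mean()-.5785)))
            v=np.linalg.svd(q[:,:2]-q[:,:2].mean(0),full_matrices=False)[2][0]; print('dir',np.degrees(np.arctan2(v[1],v[0])),q.min(0),q.max(0))
E
python3 -c "
from meas import *;run()
s=manip.state();M=R.from_euler('xyz',s['tcp_rot']).as_matrix();print(M.round(3))"
```

```text
top hub (array([ 0.5786, -0.0181]), ((0.5812028646469116, -0.018533028662204742), 0.01747732050716877), 100)
top fat (array([ 0.6038, -0.0993]), ((0.6041314005851746, -0.0994531512260437), 0.01613188162446022), 88)
top btn (array([ 0.4858, -0.0386]), ((0.4861186742782593, -0.040234342217445374), 0.019665613770484924), 76)
top collar (array([ 0.4847, -0.0381]), ((0.4830141067504883, -0.04216866195201874), 0.026037851348519325), 188)
top fin 43 [ 0.6614 -0.0036  0.1248] 10.887322526700395
dir -169.70031157194 [ 0.64440601 -0.00841925  0.10266559] [0.68106057 0.00180563 0.13530864]
side hub (array([ 0.581 , -0.0212]), ((0.5825925469398499, -0.019604835659265518), 0.017429588362574577), 88)
side fat (array([ 0.6065, -0.1014]), ((0.6062880754470825, -0.1003502905368805), 0.01748933270573616), 101)
side btn (array([ 0.4873, -0.0411]), ((0.48709043860435486, -0.038999829441308975), 0.014594418928027153), 73)
side collar (array([ 0.4875, -0.0443]), ((0.4871244728565216, -0.040581632405519485), 0.022758405655622482), 172)
side fin 110 [ 0.6644 -0.0064  0.1178] 8.658206725891695
dir -171.08884308788345 [ 0.64702213 -0.01173517  0.10014527] [6.83098716e-01 4.29673255e-05 1.32934581e-01]
[[-0.001  0.44  -0.898]
 [ 0.001 -0.898 -0.44 ]
 [-1.    -0.001  0.   ]]
```

```bash
cat > go.py <<'E'
from h import *
def to(x,y,z,yawy):
    "tool x down, tool y at heading yawy deg -> turn,shift"
    s=manip.state();A=R.from_euler('xyz',s['tcp_rot']);p=s['tool_pos']
    a=np.radians(yawy);Y=np.array([np.cos(a),np.sin(a),0]);X=np.array([0,0,-1.]);Z=np.cross(X,Y)
    B=R.from_matrix(np.stack([X,Y,Z],1))
    print('turn',(A.inv()*B).as_rotvec(degrees=True).round(2),'shift',A.inv().apply(np.array([x,y,z])-p).round(4))
E
python3 -c "
from go import *;to(.657,.0345,.2,9.8)"
```

```text
turn [-7.368e+01 -4.000e-02  7.000e-02] shift [ 0.0184 -0.4663 -0.6052]
```

send_rows(
  rows=[
    [[-73.7,0,0,0.018,-0.466,-0.605,1],[-73.7,0,0,0.018,-0.466,-0.605,1],[-73.7,0,0,0.018,-0.466,-0.605,1],[-73.7,0,0,0.018,-0.466,-0.605,1],[-73.7,0,0,0.018,-0.466,-0.605,1],[-73.7,0,0,0.018,-0.466,-0.605,1],[-73.7,0,0,0.018,-0.466,-0.605,1],[-73.7,0,0,0.018,-0.466,-0.605,1],[-73.7,0,0,0.018,-0.466,-0.605,1],[-73.7,0,0,0.018,-0.466,-0.605,1],[-73.7,0,0,0.018,-0.466,-0.605,1],[-73.7,0,0,0.018,-0.466,-0.605,1],[-73.7,0,0,0.018,-0.466,-0.605,1],[-73.7,0,0,0.018,-0.466,-0.605,1],[-73.7,0,0,0.018,-0.466,-0.605,1],[-73.7,0,0,0.018,-0.466,-0.605,1],[-73.7,0,0,0.018,-0.466,-0.605,1],[-73.7,0,0,0.018,-0.466,-0.605,1]],
  ],
  newtons=20,
)

```text
time: 2.35
tool_pos: [0.6571, 0.0331, 0.2007]
tcp_rot: [0.444, 1.571, -0.957]
wrist_force: [1.0, 0.1, 0.2]
opening: 0.007
```

```bash
python3 -c "
from go import *;to(.657,.0345,.106,9.8)
print(manip.state()['qpos'])
d=snap('side');im=d['img'][...,::-1]
cv2.imwrite('pics/s1.png',cv2.resize(im[130:290,190:350],None,fx=3.7,fy=3.7,interpolation=cv2.INTER_CUBIC))"
```

```text
turn [-0.03  0.01 -0.  ] shift [ 0.0947  0.0001 -0.0014]
[ 0.10894378  0.56076629 -0.37540977  1.76269684  0.25886217  0.86681988
 -0.21241987]
```

View pics/s1.png

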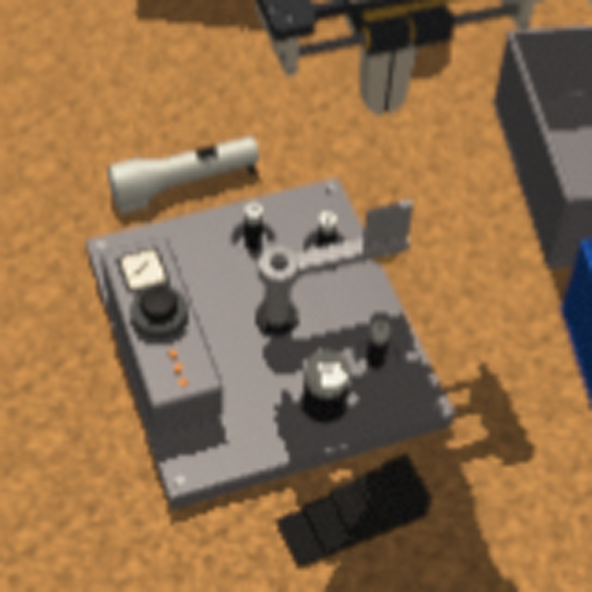

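send_rows(
  rows=[
    [[0,0,0,0.05,0,0,1],[0,0,0,0.094,0,0,1],[0,0,0,0.094,0,0,1],[0,0,0,0.094,0,0,1]],
  ],
)

```text
time: 2.9
tool_pos: [0.658, 0.0341, 0.1079]
tcp_rot: [1.641, 1.57, 0.242]
wrist_force: [-0.2, -0.5, 0.4]
opening: 0.004
```

```bash
python3 -c "
from go import *
d=snap('side');im=d['img'][...,::-1]
cv2.imwrite('pics/s2.png',cv2.resize(im[130:290,190:350],None,fx=3.7,fy=3.7,interpolation=cv2.INTER_CUBIC))
s=manip.state();print(s['tool_pos'],s['wrist_force'])
# plan of arc: arm heading a, tool centre offset g from fin mid-plane
p=np.array([.579,-.0195])
A=R.from_euler('xyz',s['tcp_rot'])
for a in [9.8,5,0,-8,-16,-24,-32,-40,-48,-56,-64,-68,-70,-72]:
    t=np.radians(a);c=p+.086*np.array([np.cos(t),np.sin(t)])+.0105*np.array([-np.sin(t),np.cos(t)])
    sh=A.inv().apply(np.r_[c,s['tool_pos'][2]]-s['tool_pos']);print(a,'turn',9.8-a,sh.round(4),c.round(4))
"
```

```text
[0.65835881 0.03405209 0.10849106] [ 0.17695727  0.44264318 -0.24680622]
9.8 turn 0.0 [-0.     -0.0013  0.0288] [0.662  0.0055]
5 turn 4.800000000000001 [-0.     -0.0007  0.036 ] [ 0.6638 -0.0015]
0 turn 9.8 [-0.     -0.0008  0.0436] [ 0.665 -0.009]
-8 turn 17.8 [-0.     -0.0022  0.0556] [ 0.6656 -0.0211]
-16 turn 25.8 [-0.     -0.0053  0.0672] [ 0.6646 -0.0331]
-24 turn 33.8 [-0.     -0.01    0.0784] [ 0.6618 -0.0449]
-32 turn 41.8 [-0.     -0.0162  0.0888] [ 0.6575 -0.0562]
-40 turn 49.8 [-0.0001 -0.0238  0.0982] [ 0.6516 -0.0667]
-48 turn 57.8 [-1.000e-04 -3.260e-02  1.064e-01] [ 0.6443 -0.0764]
-56 turn 65.8 [-1.000e-04 -4.250e-02  1.134e-01] [ 0.6358 -0.0849]
-64 turn 73.8 [-1.000e-04 -5.330e-02  1.189e-01] [ 0.6261 -0.0922]
-68 turn 77.8 [-1.000e-04 -5.890e-02  1.211e-01] [ 0.621  -0.0953]
-70 turn 79.8 [-1.00e-04 -6.18e-02  1.22e-01] [ 0.6183 -0.0967]
-72 turn 81.8 [-0.0002 -0.0647  0.1229] [ 0.6156 -0.098 ]
```

View pics/s2.png

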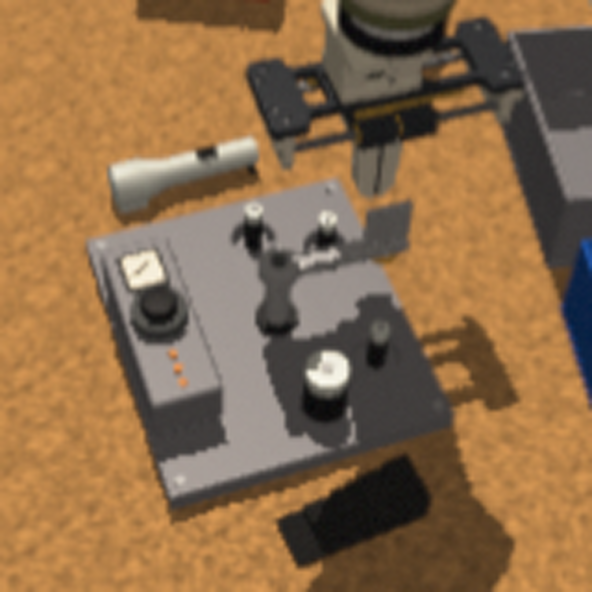

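send_rows(
  rows=[
    [[0,0,0,0,-0.001,0.015,1],[0,0,0,0,-0.001,0.025,1],[4.8,0,0,0,-0.001,0.036,1],[9.8,0,0,0,-0.001,0.0436,1],[17.8,0,0,0,-0.0022,0.0556,1],[25.8,0,0,0,-0.0053,0.0672,1],[33.8,0,0,0,-0.01,0.0784,1],[41.8,0,0,0,-0.0162,0.0888,1],[49.8,0,0,0,-0.0238,0.0982,1],[57.8,0,0,0,-0.0326,0.1064,1],[65.8,0,0,0,-0.0425,0.1134,1],[69.8,0,0,0,-0.048,0.1163,1],[69.8,0,0,0,-0.048,0.1163,1],[69.8,0,0,0,-0.048,0.1163,1]],
  ],
)

```text
time: 4.7
tool_pos: [0.63, -0.0895, 0.1069]
tcp_rot: [2.297, 1.57, -0.32]
wrist_force: [0.2, 0.3, 0.1]
opening: 0.004
```

```bash
python3 -c "
from go import *
for n in ('side','top'):
    d=snap(n);im=d['img'][...,::-1]
    c=im[150:270,205:355] if n=='side' else im[130:245,215:370]
    cv2.imwrite(f'pics/{n}3.png',cv2.resize(c,None,fx=5,fy=5,interpolation=cv2.INTER_CUBIC))
s=manip.state();print(s['tool_pos'],s['wrist_force'],s['qpos'])
import meas;meas.run()"
```

```text
[ 0.6299126  -0.08919856  0.10665443] [ 0.45677299 -0.43449576  1.30513366] [ 0.05532105  0.62629888 -0.00575189  1.90206042  0.00579954  0.61315459
 -1.00006907]
top hub (array([ 0.5779, -0.0186]), ((0.5779474377632141, -0.01826644130051136), 0.01563468761742115), 94)
top fat (array([ 0.6085, -0.0998]), ((0.610853910446167, -0.09600013494491577), 0.012553186155855656), 15)
top btn (array([ 0.4859, -0.03  ]), ((0.4860674738883972, -0.03168650344014168), 0.011830514296889305), 25)
top collar (array([ 0.4852, -0.0271]), ((0.48589026927948, -0.03365981578826904), 0.021345628425478935), 75)
top fin 4 [ 0.6121 -0.0816  0.1131] -61.56508522992137
dir -149.85536039893418 [ 0.60762698 -0.08695271  0.10112871] [ 0.61815436 -0.0785221   0.13095969]
side hub (array([ 0.5804, -0.0227]), ((0.5815807580947876, -0.022221628576517105), 0.018447183072566986), 91)
side fat (array([ 0.6047, -0.1031]), ((0.6064533591270447, -0.10102378576993942), 0.016215473413467407), 85)
side btn (array([ 0.4875, -0.0409]), ((0.4870803952217102, -0.04045161232352257), 0.013807066716253757), 73)
side collar (array([ 0.4874, -0.044 ]), ((0.4883504807949066, -0.03931588679552078), 0.022633235901594162), 170)
side fin 141 [ 0.6232 -0.0985  0.1232] -60.468434007955835
dir -45.70678306781123 [ 0.60917282 -0.11332635  0.10108447] [ 0.64586996 -0.08053329  0.13989906]
```

View pics/side3.png

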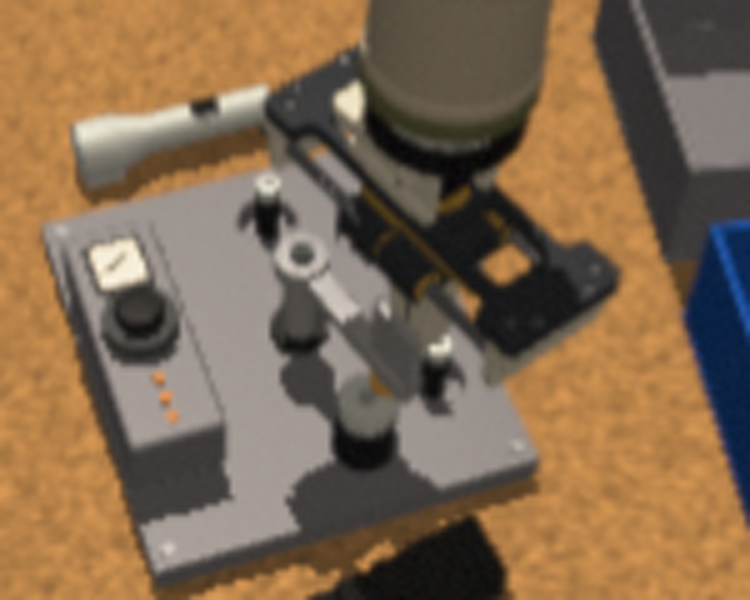

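View pics/top3.png

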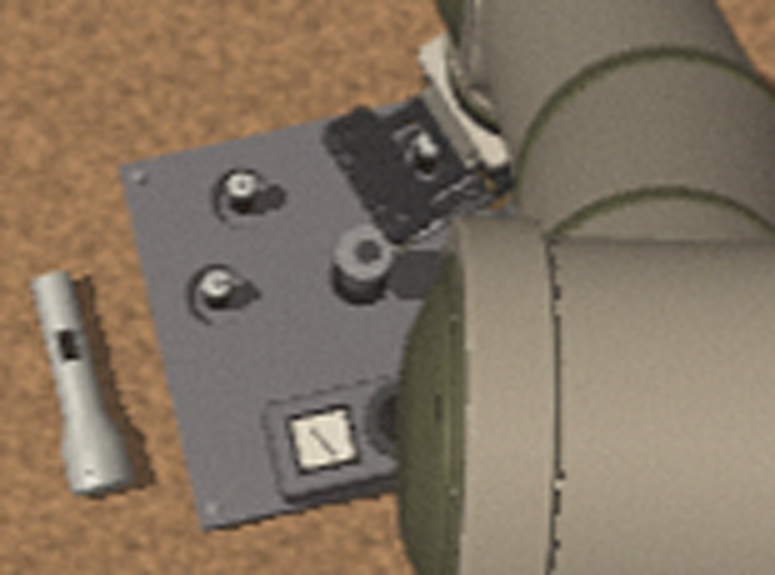

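```bash
python3 -c "
from go import *
s=manip.state()
p=np.array([.579,-.0195])
for a in [-64,-67,-70,-71]:
    t=np.radians(a);c=p+.086*np.array([np.cos(t),np.sin(t)])+.0105*np.array([-np.sin(t),np.cos(t)])
    print(a);to(*c,s['tool_pos'][2],a)
"
```

```text
-64
turn [ 4.07 -0.01 -0.  ] shift [-0.      0.0007  0.0048]
-67
turn [ 7.07 -0.01 -0.  ] shift [-0.      0.0008  0.0093]
-70
turn [ 1.007e+01 -1.000e-02 -0.000e+00] shift [-0.      0.0007  0.0138]
-71
turn [ 1.107e+01 -1.000e-02 -0.000e+00] shift [-0.      0.0006  0.0153]
```

send_rows(
  rows=[
    [[4,0,0,0,0.0007,0.0048,1],[7,0,0,0,0.0008,0.0093,1],[10,0,0,0,0.0007,0.0138,1],[10,0,0,0,0.0007,0.0138,1],[10,0,0,0,0.0007,0.0138,1],[10,0,0,0,0.0007,0.0138,1],[10,0,0,0,0.0077,-0.026,1],[10,0,0,0,0.0077,-0.026,1]],
  ],
)

```text
time: 5.8
tool_pos: [0.6585, -0.081, 0.1065]
tcp_rot: [3.132, 1.569, 0.342]
wrist_force: [-0.4, -0.6, 0.8]
opening: 0.007
```

```bash
python3 -c "
from go import *
for n in ('side',):
    d=snap(n);im=d['img'][...,::-1]
    c=im[200:260,245:325]
    cv2.imwrite(f'pics/{n}4.png',cv2.resize(c,None,fx=10,fy=10,interpolation=cv2.INTER_CUBIC))
s=manip.state();print(s['tool_pos'],s['wrist_force'])
"
```

```text
[ 0.65671054 -0.08201965  0.10627362] [-0.39986027 -1.14562348 -0.24109052]
```

View pics/side4.png

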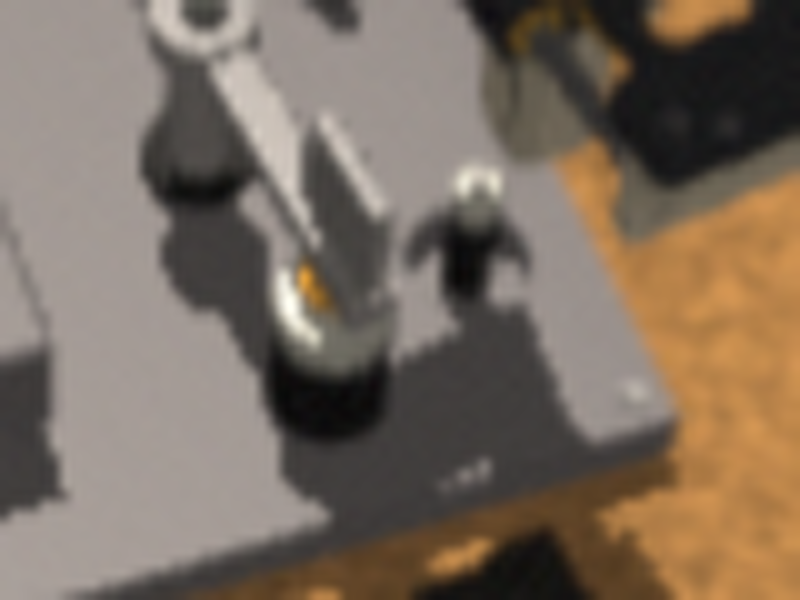

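```bash
cat > ov.py <<'E'
from h import *
def over(n,heads,crop,out,piv,f=10,yaw=11.9):
    d=load(n);y0,y1,x0,x1=crop;ims=[]
    for h in heads:
        im=cv2.resize(d['img'][y0:y1,x0:x1,::-1],None,fx=f,fy=f,interpolation=cv2.INTER_CUBIC).copy()
        def pl(L,z,a,col,closed=True):
            t=np.radians(a);L=np.array(L);X=np.c_[piv[0]+L[:,0]*np.cos(t)-L[:,1]*np.sin(t),piv[1]+L[:,0]*np.sin(t)+L[:,1]*np.cos(t),np.full(len(L),z)]
            q=(proj(d,X)-[x0,y0]+.5)*f
            cv2.polylines(im,[np.round(q).astype(int)],closed,col,1)
        ci=lambda r,cx:[(cx+r*np.cos(k),r*np.sin(k)) for k in np.linspace(0,6.28,60)]
        rect=lambda x0,x1,w:[(x0,-w),(x1,-w),(x1,w),(x0,w)]
        pl(ci(.0165,.085),.069,yaw-84,(0,255,0))
        pl(ci(.016,0),.0945,h,(255,0,0))
        pl(rect(.068,.104,.003),.1305,h,(0,0,255))
        pl(rect(.016,.1,.007),.0905,h,(0,255,255))
        pl(ci(.014,-.095),.087,yaw,(255,0,255))
        pl(ci(.022,-.095),.077,yaw,(255,0,255))
        cv2.putText(im,str(h),(5,20),0,.6,(0,0,255),2);ims.append(im)
    cv2.imwrite(out,np.hstack(ims))
E
python3 -c "
from ov import *
over('side',[-68,-70],(200,245,258,298),'pics/ov4.png',(.5805,-.0215))
over('side',[-70],(190,260,220,300),'pics/ov4b.png',(.5805,-.0215),f=8)
"
```

```text
(no output)
```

View pics/ov4.png

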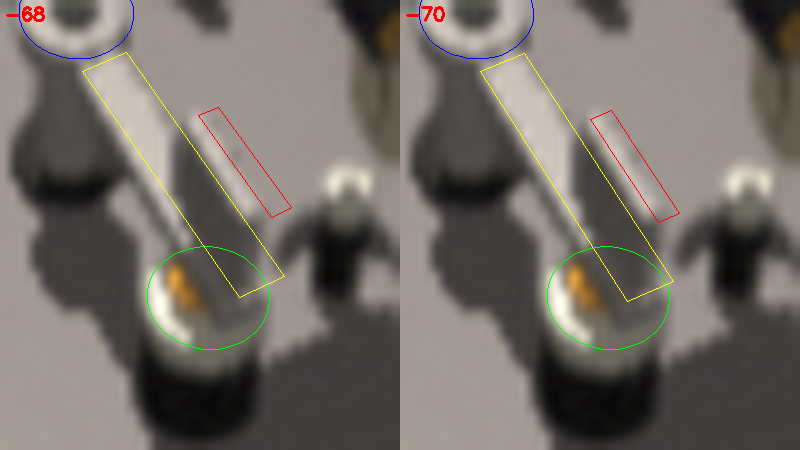

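View pics/ov4b.png

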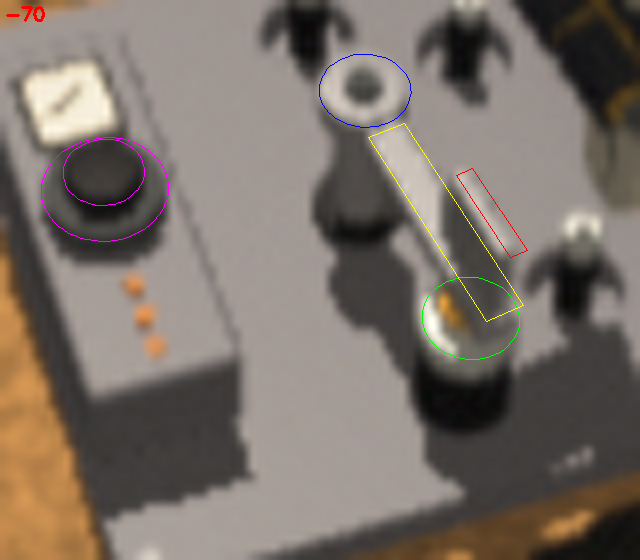

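```bash
python3 -c "
from ov import *
over('side',[-70.5,-72],(198,240,262,292),'pics/ov4c.png',(.5795,-.0216),f=13)
"
```

```text
(no output)
```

View pics/ov4c.png

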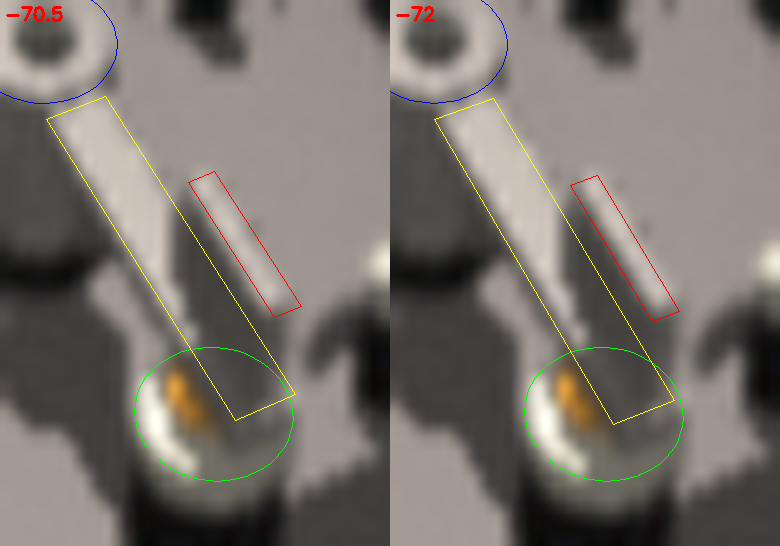

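```bash
python3 -c "
from go import *
p=np.array([.579,-.0195])
for a in [-71]:
    t=np.radians(a);c=p+.086*np.array([np.cos(t),np.sin(t)])+.0105*np.array([-np.sin(t),np.cos(t)])
    to(*c,.1066,a)
"
```

```text
turn [ 1.1  -0.01  0.01] shift [-0.0003  0.0008  0.0426]
```

send_rows(
  rows=[
    [[0,0,0,0,0.0003,0.02,1],[1,0,0,0,0.0008,0.034,1],[1,0,0,0,0.0008,0.038,1],[1,0,0,0,0.0008,0.042,1],[1,0,0,0,0.0008,0.042,1],[1,0,0,0,0.0008,0.042,1],[1,0,0,0,0.0008,0.042,1]],
  ],
)

```text
time: 6.72
tool_pos: [0.6171, -0.0976, 0.1065]
tcp_rot: [-0.662, 1.571, 2.812]
wrist_force: [0.2, -0.7, -0.2]
opening: 0.004
```

```bash
python3 -c "
from go import *
s=manip.state();print(s['tool_pos'],s['wrist_force'])
to(.60,.30,.2,20)"
```

```text
[ 0.61707634 -0.09763461  0.10650603] [ 0.23284618 -0.74638138 -0.2166321 ]
turn [-9.097e+01  0.000e+00  1.000e-02] shift [-0.0935 -0.3815 -0.1135]
```

Retreat first back, then up, then away to the left for a clear top view.

send_rows(
  rows=[
    [[0,0,0,0,0,-0.04,1],[0,0,0,-0.06,0,-0.05,1],[0,0,0,-0.1,0,-0.06,1],[-40,0,0,-0.1,-0.2,-0.08,1],[-91,0,0,-0.1,-0.38,-0.11,1],[-91,0,0,-0.1,-0.38,-0.11,1],[-91,0,0,-0.1,-0.38,-0.11,1],[-91,0,0,-0.1,-0.38,-0.11,1],[-91,0,0,-0.1,-0.38,-0.11,1],[-91,0,0,-0.1,-0.38,-0.11,1],[-91,0,0,-0.1,-0.38,-0.11,1],[-91,0,0,-0.1,-0.38,-0.11,1],[-91,0,0,-0.1,-0.38,-0.11,1]],
  ],
)

```text
time: 8.35
tool_pos: [0.5971, 0.2971, 0.2063]
tcp_rot: [-1.805, 1.57, -3.027]
wrist_force: [-0.2, -0.1, 0.4]
opening: 0.007
```

```bash
python3 -c "
from go import *
from ov import *
import meas
snap('side');snap('top');meas.run()
over('side',[-71,-72.2],(198,240,262,292),'pics/ov5s.png',(.5795,-.0216),f=13)
over('top',[-71,-72.2],(168,192,278,318),'pics/ov5t.png',(.578,-.0183),f=10)
s=manip.state();print(s['tool_pos'],s['wrist_force'])
"
```

```text
top hub (array([ 0.5783, -0.0202]), ((0.578576385974884, -0.02227095142006874), 0.018901266157627106), 106)
top fat (array([ 0.5937, -0.1015]), ((0.5978213548660278, -0.10000766813755035), 0.013702512718737125), 25)
top btn (array([ 0.4851, -0.038 ]), ((0.4844094216823578, -0.03750642016530037), 0.01832500472664833), 78)
top collar (array([ 0.4866, -0.0403]), ((0.4845389127731323, -0.04307648167014122), 0.02608230523765087), 159)
top fin 55 [ 0.6038 -0.1005  0.124 ] -72.63506778731069
dir -73.46285753703087 [ 0.597543   -0.11802707  0.10241115] [ 0.6117769  -0.08330498  0.13527178]
side hub (array([ 0.5805, -0.0224]), ((0.5801569223403931, -0.022157669067382812), 0.019408416002988815), 94)
side fat (array([ 0.6019, -0.1069]), ((0.6061331033706665, -0.10130739212036133), 0.016446003690361977), 38)
side btn (array([ 0.4875, -0.0412]), ((0.4873192012310028, -0.039951808750629425), 0.013982027769088745), 73)
side collar (array([ 0.4872, -0.0443]), ((0.48753485083580017, -0.04015106335282326), 0.02213861420750618), 172)
side fin 83 [ 0.6061 -0.1048  0.1202] -72.07027621927071
dir -70.22806295663484 [ 0.59913846 -0.11990229  0.10055198] [ 0.61439579 -0.0853152   0.13327337]
[0.59713035 0.29716881 0.20651118] [0.38862862 0.70625347 0.05427581]
```

View pics/ov5s.png

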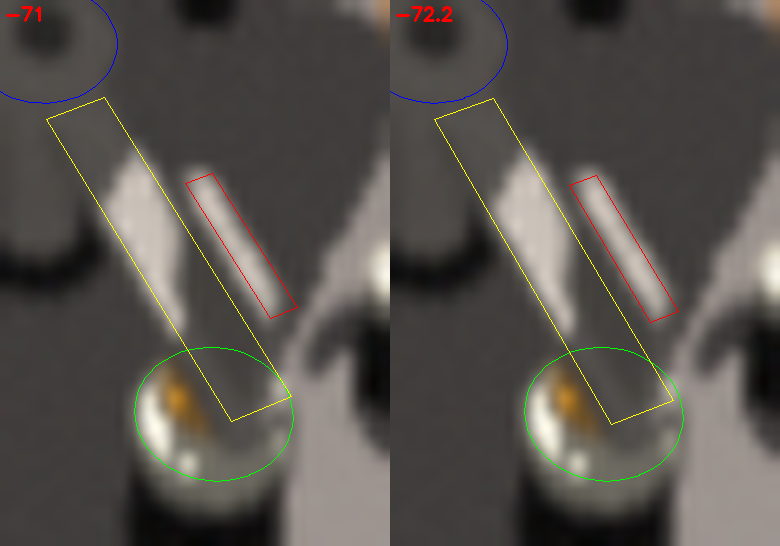

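View pics/ov5t.png

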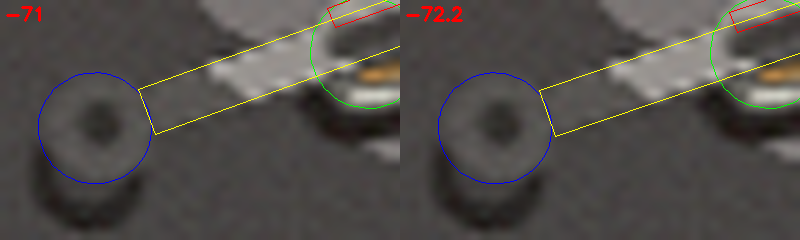

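```bash
python3 -c "
from ov import *
over('top',[-71,-72.2,-73.4],(155,190,288,328),'pics/ov5t2.png',(.578,-.0183),f=6.5)
over('top',[-72.2],(155,195,278,330),'pics/ov5t3.png',(.578,-.0183),f=14)
"
```

```text
(no output)
```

View pics/ov5t3.png

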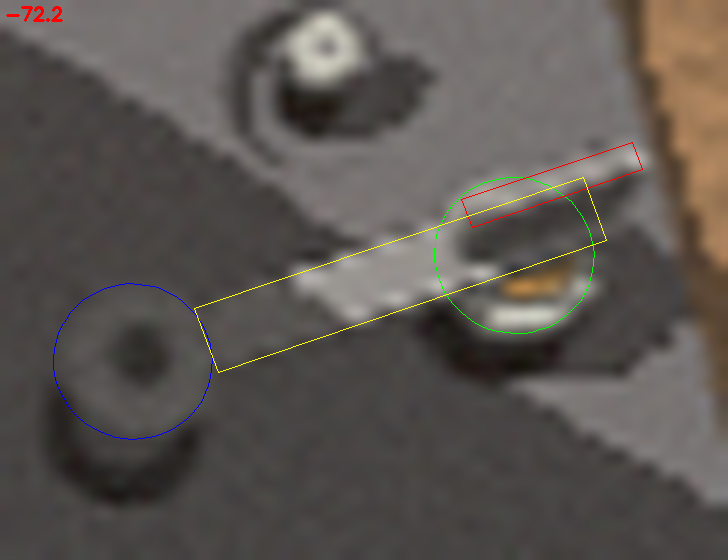

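View pics/ov5t2.png

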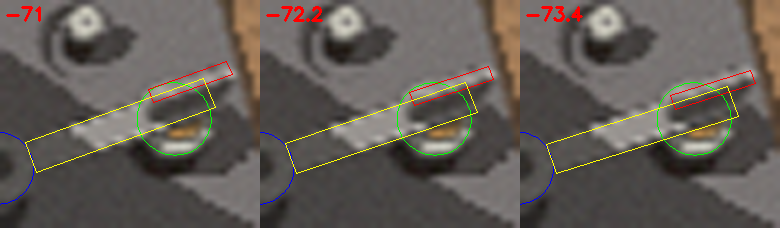

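```bash
python3 -c "
from ov import *
over('top',[-71.5,-73],(157,188,300,328),'pics/ov6.png',(.5798,-.0193),f=14)
"
```

```text
(no output)
```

View pics/ov6.png

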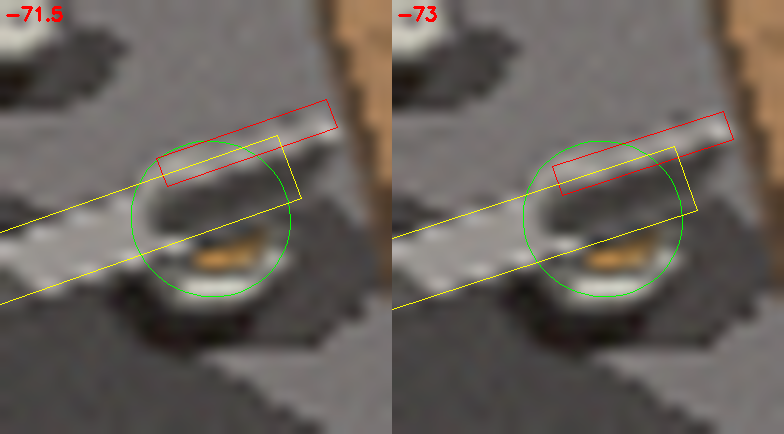

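```bash
python3 -c "
from go import *
to(.4863,-.0394,.11,0)"
```

```text
turn [1.988e+01 0.000e+00 1.000e-02] shift [ 0.0966 -0.2187  0.2788]
```

send_rows(
  rows=[
    [[20,0,0,0,-0.219,0.279,1],[20,0,0,0,-0.219,0.279,1],[20,0,0,0,-0.219,0.279,1],[20,0,0,0,-0.219,0.279,1],[20,0,0,0,-0.219,0.279,1],[20,0,0,0,-0.219,0.279,1],[20,0,0,0,-0.219,0.279,1],[20,0,0,0.05,-0.219,0.279,1],[20,0,0,0.096,-0.219,0.279,1],[20,0,0,0.096,-0.219,0.279,1],[20,0,0,0.096,-0.219,0.279,1],[20,0,0,0.096,-0.219,0.279,1]],
  ],
)

```text
time: 9.95
tool_pos: [0.488, -0.0395, 0.1123]
tcp_rot: [1.553, 1.568, -0.017]
wrist_force: [0.5, 0.7, -0.2]
opening: 0.005
```

```bash
python3 -c "
from go import *
to(.4863,-.0394,.081,0)
for n in ('side',):
    d=snap(n);im=d['img'][...,::-1]
    c=im[150:260,200:310]
    cv2.imwrite(f'pics/{n}7.png',cv2.resize(c,None,fx=5,fy=5,interpolation=cv2.INTER_CUBIC))
s=manip.state();print(s['tool_pos'],s['wrist_force'],s['qpos'])
"
```

```text
turn [ 0.02  0.   -0.16] shift [ 0.0313 -0.0018 -0.0001]
[ 0.48780593 -0.03969134  0.11217501] [0.86709396 0.50083422 0.67802948] [ 0.13134744  0.4957816  -0.23013703  2.21958834  0.25442683  0.44721741
 -0.30181031]
```

View pics/side7.png

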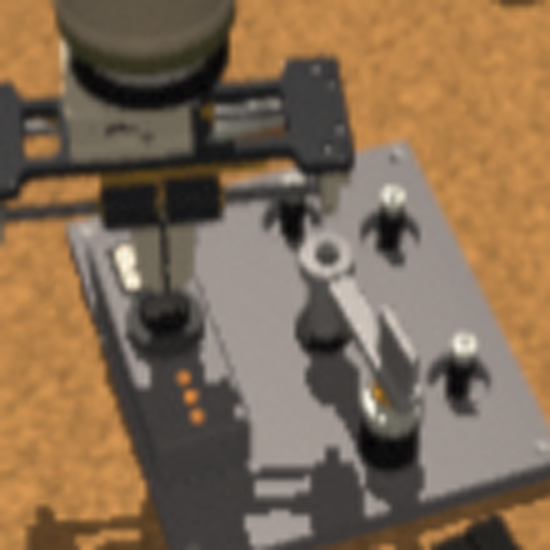

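send_rows(
  rows=[
    [[0,0,0,0.015,-0.001,0,1],[0,0,0,0.022,-0.001,0,1],[0,0,0,0.026,-0.001,0,1],[0,0,0,0.029,-0.001,0,1],[0,0,0,0.031,-0.001,0,1],[0,0,0,0.031,-0.001,0,1],[0,0,0,0.031,-0.001,0,1]],
  ],
)

```text
time: 10.88
tool_pos: [0.4861, -0.0399, 0.081]
tcp_rot: [1.155, 1.569, -0.416]
wrist_force: [-3.7, -1.1, 22.6]
opening: 0.006
```

send_rows(
  rows=[
    [[0,0,0,0,0,0,1],[0,0,0,-0.05,0,0,1],[0,0,0,-0.12,0,0,1],[-20,0,0,-0.12,-0.1,-0.15,1],[-20,0,0,-0.12,0.1,-0.32,1],[-20,0,0,-0.12,0.1,-0.32,1],[-20,0,0,-0.12,0.1,-0.32,1],[-20,0,0,-0.12,0.1,-0.32,1],[-20,0,0,-0.12,0.1,-0.32,1],[-20,0,0,-0.12,0.1,-0.32,1],[-20,0,0,-0.12,0.1,-0.32,1],[-20,0,0,-0.12,0.1,-0.32,1]],
  ],
)

```text
time: 12.38
tool_pos: [0.5855, 0.2786, 0.1996]
tcp_rot: [-0.627, 1.57, -1.85]
wrist_force: [0.6, 0.1, -0.5]
opening: 0.006
```

```bash
python3 -c "
from go import *
from ov import *
import meas
snap('side');snap('top');meas.run()
over('side',[-72.1],(170,260,215,325),'pics/fs.png',(.5797,-.0216),f=7)
over('top',[-72.1],(130,245,215,370),'pics/ft.png',(.5798,-.0193),f=5)
s=manip.state();print(s['time'],s['tool_pos'],s['wrist_force'],s['joint_velocities'].round(3))
"
```

```text
top hub (array([ 0.5787, -0.0205]), ((0.5790573358535767, -0.022281525656580925), 0.019431181252002716), 106)
top fat (array([ 0.5944, -0.1037]), ((0.5977783203125, -0.10143259912729263), 0.012949288822710514), 21)
top btn (array([ 0.4921, -0.0455]), ((0.4921436011791229, -0.04400494322180748), 0.011216102167963982), 20)
top collar (array([ 0.4932, -0.0484]), ((0.4939103126525879, -0.05089918524026871), 0.021199751645326614), 57)
top fin 58 [ 0.6035 -0.0999  0.1232] -72.71344819854819
dir -72.77785185232503 [ 0.59711986 -0.11831191  0.10060631] [ 0.61126569 -0.08315139  0.13656704]
side hub (array([ 0.5806, -0.0229]), ((0.5815086364746094, -0.02263602986931801), 0.018569517880678177), 93)
side fat (array([ 0.6025, -0.1085]), ((0.606345534324646, -0.10224951058626175), 0.016108453273773193), 38)
side btn (array([ 0.4876, -0.0409]), ((0.4872889518737793, -0.040308814495801926), 0.013791131787002087), 72)
side collar (array([ 0.4873, -0.0443]), ((0.48747777938842773, -0.04117255285382271), 0.02246956340968609), 170)
side fin 81 [ 0.606  -0.1048  0.1207] -72.10823420027903
dir -70.56010767525548 [ 0.599241   -0.11984046  0.10115065] [ 0.61439211 -0.08541287  0.1329476 ]
12.475 [0.58571814 0.27879866 0.19983691] [-0.63947898 -0.26625989  0.48789833] [-0.003  0.003 -0.003 -0.004  0.002 -0.001 -0.003]
```

View pics/fs.png

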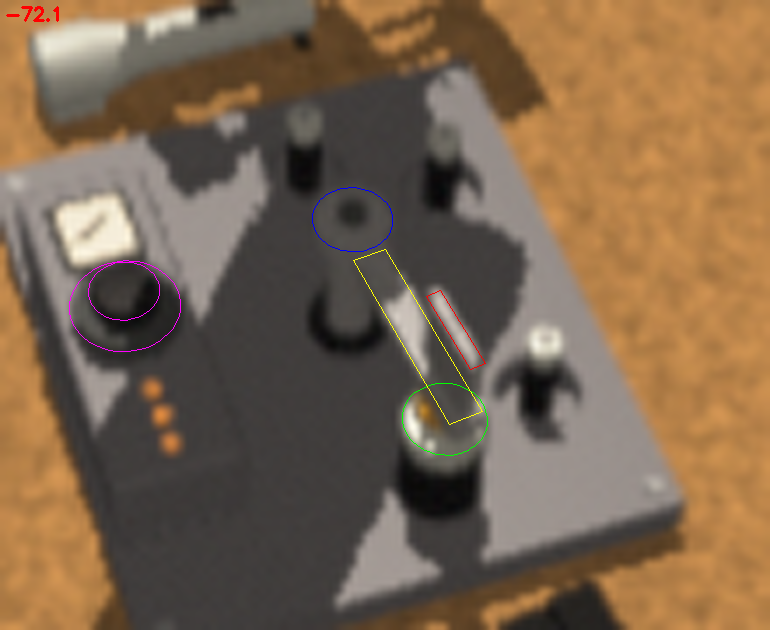

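View pics/ft.png

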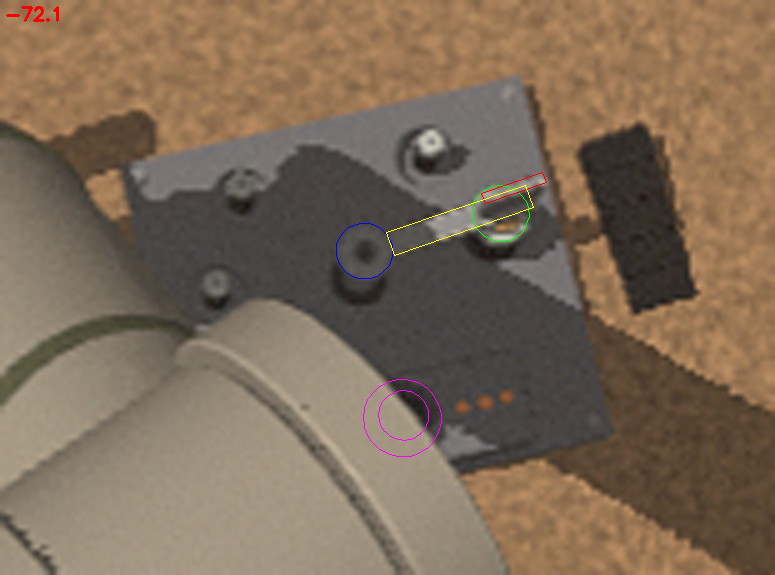

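```bash
python3 -c "
from h import *
w=cloud(load('side'));m=np.hypot(w[...,0]-.4875,w[...,1]+.0405)<.01;print('btn z',np.nanmedian(w[m][:,2]))
print(manip.close_job())"
```

```text
btn z 0.08672885308204176
the job is handed in; nothing more can be done
None
```

I turned the contact arm to the fat cell, in the well at -84°, by pushing the fin with the closed fingertips. Then I pressed the test button fully down and let it come back up. I handed the job in at about 12.5 s of the 48 s, with the robot clear of everything.

- **Arm position:** the target heading was -72.1° in the world frame. The depth readings put the arm at about -72 to -73°. Picture overlays gave about -73° from the top camera and about -71 to -71.5° from the side camera. The cameras therefore disagree by up to about 2°, or 2 to 3 mm at the disc. I took the middle, so I expect the disc to be central within about 1.5 mm.
- **Button:** at the bottom the tool tip was 81 mm above the shelf and the wrist force was 22.6 N, well above the roughly 5 N needed. Afterwards the button top read 86.7 mm, against 87 mm when up.
- **Everything else:** in the final pictures the arm was where I left it, and the cells, torch and doorstop looked undisturbed. I did not check the other items on the shelf again.

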